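# Raise the drop gate of a casting frame and bolt it shut

### The job

The little wooden casting frame stands open. Swing its drop gate up until it is fully shut, then push the locking bolt along its runway so that its steel rod goes through the hole in the frame's cheek and through the eye on the gate, fully home with the handle against the cheek. Let go and leave the other things on the bench alone.

Things in the scene. Friction and masses are not known exactly. Their poses are not given: they have to be found in the camera images.
- casting_frame: Open-topped wooden frame, fixed. Origin on the bench under its middle, z up; its -x side is the gate side and faces roughly the robot. Two cheeks (side walls, 12 mm thick, 75 mm high) at y = -0.056 and +0.056, from x = -0.085 to +0.082; back wall at x = 0.076. The gate stands between the cheeks, whose ends reach 43 mm past the shut gate.
- cheek_hole (a point): Centre of the mouth of the 17 mm round hole in the +y cheek, on its outer face, at (-0.060, 0.062, 0.050) in the frame's axes; the hole runs along the frame's y, with a 2 mm chamfer, through the 12 mm cheek. Axes as the frame's.
- gate (a joint): Angle of the drop gate: 0 = upright, shut, at its stop; 0.3 to 0.65 at first = top leaning out to the frame's -x. Hinge along y at x = -0.042, 14 mm above the bench, stiff (0.08 N m): stays where left. Wooden board 96 mm wide, 12 mm thick, top edge 62 mm above the hinge; shut, its outer face lies at x = -0.042.
- gate_top (a point): On the top edge of the gate's outer face, 18 mm to the -y side of its middle, where the outer face is bare and good to push; moves with the gate. Pushed here with a finger that rises with the edge, the gate moves with 2 to 5 N; a strongly leaning gate pushed quite level takes more, as the edge rubs up the finger.
- gate_eye (a point): Centre of the 17 mm eye (hole along the frame's y) in the steel block on the gate's outer face; moves and turns with the gate. The block stands 34 mm out from the face, is 14 mm thick (frame y = 0.018 to 0.032) and 26 mm high. With the gate shut, the eye is in line with the cheek hole, 37 mm inward from its mouth.
- locking_bolt: Loose bolt on the runway: upright wooden handle block 24 mm wide (x), 70 long (y), 50 high (z); a round steel rod 12 mm thick, 60 long, tapered tip, stands out of its -y end, 38 mm above the block's underside. Origin: centre of the block's underside. About 3 mm play to each guide strip; rod points at the cheek hole, its tip at first 6 to 22 mm short of the cheek.
- bolt_tip (a point): Tip of the steel rod, at (0, -0.095, 0.038) in the bolt's axes. Fully home it lies 16 mm beyond the eye block.
- bolt_shoulder (a point): Centre of the handle's front (-y) face where the rod leaves it, at (0, -0.035, 0.038) in the bolt's axes. Fully home it meets the cheek at cheek_hole.
- beaker: Empty milky beaker, 64 mm wide, 100 mm high, origin under its centre; bystander.
- tape_roll: Roll of masking tape lying flat, 96 mm wide, 25 mm high, origin under its centre; bystander.
- spice_jar: Small glass jar with a cap, 45 mm wide, 100 mm high, origin under its centre; bystander.
- runway (a point): Middle of the bolt's runway at (-0.060, 0.147, 0.012) in the frame's axes (this point and axes fixed to the frame): a plywood strip outside the +y cheek, top 12 mm above the bench, y = 0.062 to 0.222, with two guide strips 30 mm apart inside, 8 mm wide, tops 24 mm above the bench, y = 0.074 to 0.220. The bolt slides on it along -y to the cheek.

How it is judged (in metres and radians):
On the way, in this order (a step that is already met when the one before it is completed fails the run):
1. the gate is shut while the bolt's tip is still outside the eye (value of joint gate below 0.06 rad and y of bolt_tip in the frame of gate_eye above 0.008 m), for 0.2 s.
2. the rod has gone through the eye of the shut gate (value of joint gate below 0.06 rad and y of bolt_tip in the frame of gate_eye below -0.009 m and x of bolt_tip in the frame of gate_eye between -0.009 and 0.009 m and z of bolt_tip in the frame of gate_eye between -0.009 and 0.009 m), for 0.1 s.
At the end, for the whole second after the job is handed in: The gate is shut (within 0.06 rad), the bolt's rod runs through the cheek hole and the gate's eye, its tip beyond the eye, the handle's front face within about 5 mm of the cheek, the bolt in line with the frame (0.1 rad) and at rest (value of joint gate below 0.06 rad and y of bolt_tip in the frame of gate_eye below -0.015 m and x of bolt_tip in the frame of gate_eye between -0.009 and 0.009 m and z of bolt_tip in the frame of gate_eye between -0.009 and 0.009 m and angle between the y axis of locking_bolt and the y axis of casting_frame, either way round below 0.1 rad and linear speed of locking_bolt below 0.02 m/s and y of bolt_shoulder in the frame of cheek_hole below 0.005 m); the robot touches nothing.
It fails at once if the beaker is shifted more than 30 mm (distance of beaker from where it was at the start of the episode above 0.03 m).
It fails at once if the tape roll is shifted more than 30 mm (distance of tape_roll from where it was at the start of the episode above 0.03 m).
It fails at once if the jar is shifted more than 30 mm (distance of spice_jar from where it was at the start of the episode above 0.03 m).
It also fails if it takes over 54 s, if anything falls off the work surface, if the arm or the gripper's body presses on something with over 40 N, if the wrist force passes 120 N, or if a joint passes its speed limit or range.

### The arm

A 6-joint arm with a two-finger parallel gripper is mounted at the origin on a cart in front of the work surface, level with it; the furniture and walls round the work are solid. World frame = base frame: x ahead of the robot, y to its left, z up, the work surface at z = 0. Lengths are in m, angles in degrees, forces in N, time in s.
With the tool pointing down it reaches from about 0.25 to 0.725 m from the base axis. Payload 4 kg.
Tool frame: the origin (TCP) lies midway between the tips of the shut fingers; the grasp point (between the pads) lies behind it (bot.tcp_to_grasp is the z of the grasp point in the tool frame, in m); z points along the fingers, y is the line along which they close (so a half turn about z gives the same grasp; the last joint's range is limited). The gripper opens to 85 mm and grips with 20 to 120 N. Pads are 22 mm wide; open, the fingers measure 114 mm over their backs; the gripper's body (76 mm by 85 mm) begins 54 mm behind the grasp point. The pads swing forward as they close: fully open they stand 13 mm farther back than shut.
Start: joints at [-72.135, 13.785, 0.286, 76.501, 0, 90], TCP at [0.153, -0.476, 0.197] pointing down, gripper open.
Joint ranges: [-155.79, 155.79], [-60.16, 107.12], [-62.33, 73.08], [-114, 123.19], [-81.49, 82.49], [-180, 180]. Speed limits (degrees/s): [159.86, 159.86, 180, 180, 180, 180].

### API

Orientations are given as a 3x3 rotation matrix whose columns are the frame's x, y, z axes.
In Python, from rig import bot, eyes gives the robot as it stands.
- The arm moves only by the tool send_rows, never from a script. Its argument "commands" is a list of rows, each a list of 4 numbers: the shift along the tool's x, y, z in mm, then the turn about the tool's z in degrees. In form: [[x, y, z, twist], ...]. A call has exactly 8 rows; each row is the pose to reach, as a shift and turn from the pose commanded when the call began, along the tool's axes at that moment; what a row does not reach only later rows make up. A row lasts 1/10 s, in which the tool goes at most 50 mm and 8.59 degrees, less where a joint would pass 70% of its speed; a pose out of reach is approached as far as the arm can. A call with a gripper value outside its range is refused whole. "hand" is the opening, from 0 (shut) to 1 (fully open), set as the call begins (left out, the last holds). The fingers move at their own pace and stop on an object; "grip_force" is the grip in N (left out, the last holds). Time passes only in rows, so rows that repeat a pose let the fingers close, or fill a call up. It gives the time, the measured TCP pose, the force, the opening and the grip force at its end, in the units of the state.
- bot.state(): the state, without advancing time (a new reading comes with each control period).
- eyes.read_camera(name): name is "scene" or "top"; returns the picture (420x560x3 uint8, red, green, blue); there is no depth.
- eyes.camera_params(name): a dict with "fx", "fy", "cx", "cy" (pixels), "R" (3x3) and "t" (3): a world point X has camera coordinates R X + t. Camera axes: x right, y down, z forward; pixel columns grow to the right and rows downward; lengths in m; the calibration is good to about 2 mm. A picture is of the moment at which its call begins. camera_params takes no time and is no camera call.
- bot.hand_in(): hands the job in; it is judged then, once.
The state is a dict: "clock": time; "q": joint angles; "joint_velocities": joint speeds; "effort": joint torques, N m; "eef_pos": TCP position; "orientation": TCP orientation; "contact_force": force on the tool from outside, world axes, zero at the start; "moment": the same for the moment, N m; "finger_gap": finger opening in m; "gripper_force": force on a finger pad.
Only numpy, scipy, OpenCV 4.12 (cv2) and the standard library are available. Lean on these libraries where they do the work, as an engineer would, in place of code of your own. Each camera call takes 0.05 s, during which the arm holds its last target. There are 200 camera calls.

## Working session

There is one attempt and no reset: what is moved stays moved. The work goes in short steps, Python scripts to look and compute and a tool call to move; the robot and the scene stay as the last step left them, time stands still between calls to the robot, and variables do not carry over. Pictures are saved under pics/ and viewed, at most 12 in all, crops included, and the job is handed in when it is done.

Besides the shell and the picture viewer there is one more tool, called after "Emit:" as a command line: name --pt "numbers of a row" for each row, then --argument value for the rest. send_rows: Moves the arm, as the interface text tells. Its arguments: {"type":"object","properties":{"commands":{"type":"array","items":{"type":"array","items":{"type":"number"}}},"hand":{"type":"number"},"grip_force":{"type":"number"}},"required":["commands"]}

```bash
mkdir -p pics
python3 - <<'E'
from rig import bot, eyes
import cv2
for n in("scene","top"):
    im=eyes.read_camera(n); cv2.imwrite(f"pics/{n}0.png",im[:,:,::-1])
    p=eyes.camera_params(n); print(n,p)
print(bot.state(),bot.tcp_to_grasp)
E
```

```text
scene {'fx': 390.4000800183308, 'fy': 390.4000800183308, 'cx': 283.4666732893328, 'cy': 215.6625700899096, 'R': array([[-0.89213185, -0.45145506, -0.01700265],
       [-0.28237117,  0.5865887 , -0.75906536],
       [ 0.35265746, -0.67238532, -0.65079236]]), 't': array([0.52677418, 0.24062741, 1.11094743])}
top {'fx': 476.4799707063828, 'fy': 476.4799707063828, 'cx': 283.59927200793817, 'cy': 209.84585579321703, 'R': array([[ 0.06884556, -0.99762136,  0.00344975],
       [-0.97312325, -0.06791585, -0.22004222],
       [ 0.21975312,  0.0117919 , -0.97548425]]), 't': array([-0.06662269,  0.60668116,  1.26699564])}
{'clock': 0.1, 'q': array([-7.21371701e+01,  1.38257514e+01,  2.22981620e-01,  7.65006789e+01,
        2.48333795e-03,  8.99995513e+01]), 'joint_velocities': array([-0.06331812, -0.07241559,  0.11787529,  0.07032535, -0.05548665,
       -0.02555659]), 'effort': array([-3.08111912e-04, -3.73138404e+01,  2.53010345e+01,  1.08483891e-02,
        4.28804896e-06, -3.13813594e-06]), 'eef_pos': array([ 0.15319759, -0.47531536,  0.19653091]), 'orientation': array([[ 9.51791220e-01,  3.06746168e-01, -5.12570614e-04],
       [ 3.06746593e-01, -9.51789645e-01,  1.73177679e-03],
       [ 4.33564922e-05, -1.80551924e-03, -9.99998369e-01]]), 'contact_force': array([-0.68341214, -0.07463946, -0.55555831]), 'moment': array([0.02173387, 0.03062805, 0.03130319]), 'gripper_force': 0.0, 'finger_gap': 0.08559470714758102} -0.0187
```

View pics/scene0.png

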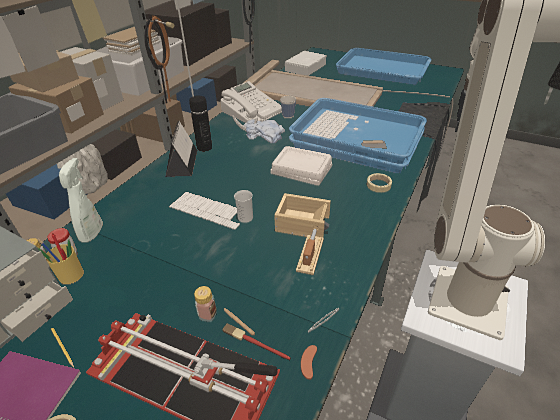

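View pics/top0.png

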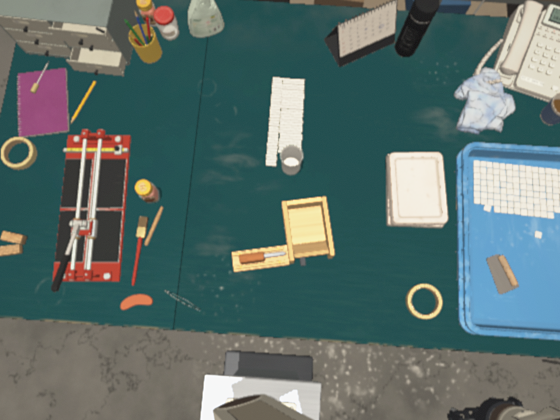

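The top view shows the frame at about (308,228), with the runway and bolt to its left around (262,257). The beaker is at (291,158) and the tape at (424,301). I'll zoom in on both views.

Run:
```python
import cv2,numpy as np
a=cv2.imread("pics/top0.png")[185:285,220:345]; b=cv2.imread("pics/scene0.png")[185:285,260:345]
cv2.imwrite("pics/c1.png",cv2.resize(a,None,fx=6,fy=6,interpolation=cv2.INTER_CUBIC))
cv2.imwrite("pics/c2.png",cv2.resize(b,None,fx=6,fy=6,interpolation=cv2.INTER_CUBIC))
```

```text
(no output)
```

View pics/c1.png

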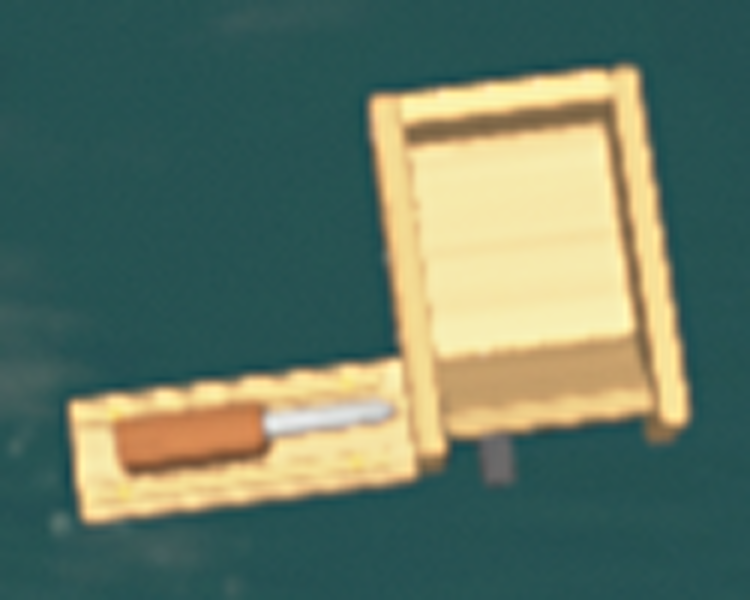

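View pics/c2.png

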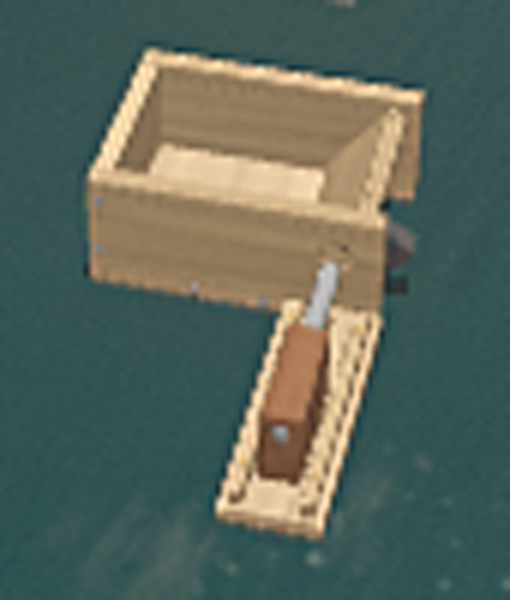

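The top crop shows the cheeks' top corners, the leaning gate with the grey eye block at (497,460), and the brown handle spanning (115..268, 405..470) with its rod tip at (392,410). The scene crop agrees. Next I'll cast rays and fit the frame.

```bash
cat > h.py <<'E'
import numpy as np
from rig import bot, eyes
def ray(n,u,v,z):
    p=eyes.camera_params(n); R=p["R"]; C=-R.T@p["t"]
    d=R.T@np.array([(u-p["cx"])/p["fx"],(v-p["cy"])/p["fy"],1]); return C+d*(z-C[2])/d[2]
def top(c,z): return ray("top",(c[0]+.5)/6-.5+220,(c[1]+.5)/6-.5+185,z)
def sc(c,z): return ray("scene",(c[0]+.5)/6-.5+260,(c[1]+.5)/6-.5+185,z)
def fit(P,F):
    P=np.array(P)[:,:2];F=np.array(F);a=P-P.mean(0);b=F-F.mean(0)
    th=np.arctan2((b[:,0]*a[:,1]-b[:,1]*a[:,0]).sum(),(a*b).sum())
    R=np.array([[np.cos(th),-np.sin(th)],[np.sin(th),np.cos(th)]]);t=P.mean(0)-R@F.mean(0)
    return th,R,t,P-(F@R.T+t)
E
python3 - <<'E'
from h import *
np.set_printoptions(precision=4,suppress=True)
px=[(369,95),(637,65),(688,424),(418,462),(443,458),(650,430)]
F=[(.082,.062),(.082,-.062),(-.085,-.062),(-.085,.062),(-.085,.050),(-.085,-.050)]
th,R,t,e=fit([top(c,.075) for c in px],F); print("top",np.degrees(th),t); print(e)
spx=[(150,50),(425,92),(90,178),(386,215)]
sF=[(.082,-.062),(-.085,-.062),(.082,.062),(-.085,.062)]
th2,R2,t2,e2=fit([sc(c,.075) for c in spx],sF); print("scene",np.degrees(th2),t2);print(e2)
inv=lambda P:R.T@(P[:2]-t)
for n,c,z in [("tip",(393,410),.05),("hTL",(113,422),.062),("hTR",(268,403),.062),("hBR",(270,455),.062),("rw1",(68,403),.012),("rw2",(85,522),.012)]: print(n,inv(top(c,z)),top(c,z))
# gate outer top edge: length 62 from hinge at z .014
for th_ in (.3,.4,.5,.6):
    print(th_,[inv(top(c,.014+.062*np.cos(th_))) for c in((545,425),)],-.042-.062*np.sin(th_))
print(R@np.array([-.06,.062])+t)
E
```

```text
top 10.827463493892914 [ 0.5629 -0.093 ]
[[ 0.0029  0.0011]
 [ 0.0028 -0.0011]
 [ 0.0001 -0.0012]
 [-0.0023 -0.0017]
 [-0.002  -0.0011]
 [-0.0015  0.0041]]
scene 12.348295254590104 [ 0.5637 -0.0952]
[[-0.0036  0.0021]
 [-0.0013  0.0051]
 [ 0.0004 -0.0004]
 [ 0.0045 -0.0069]]
tip [-0.0595  0.0686] [ 0.4915 -0.0368  0.05  ]
hTL [-0.0512  0.1971] [0.4755 0.091  0.062 ]
hTR [-0.051   0.1255] [0.4892 0.0207 0.062 ]
hBR [-0.0749  0.1273] [0.4654 0.0179 0.062 ]
rw1 [-0.0327  0.2213] [0.4892 0.1182 0.012 ]
rw2 [-0.0899  0.2188] [0.4334 0.1049 0.012 ]
0.3 [array([-0.0776,  0.0013])] -0.060322252813003054
0.4 [array([-0.0773,  0.0011])] -0.06614393722313633
0.5 [array([-0.077 ,  0.0009])] -0.07172438339346059
0.6 [array([-0.0766,  0.0007])] -0.07700783335049219
[ 0.4923 -0.0434]
```

Emit:
send_rows --pt "20 -12 0 0.5" --pt "60 -35 0 1.5" --pt "105 -61 0 3" --pt "150 -87 0 4" --pt "195 -113 0 5" --pt "240 -139 0 6" --pt "280 -162 0 6.9" --pt "310 -180 0 6.9" --hand 0

```text
clock: 0.9
eef_pos: [0.3944, -0.2071, 0.1971]
orientation: [[0.982, 0.191, -0.0], [0.191, -0.982, 0.0], [-0.0, -0.0, -1.0]]
contact_force: [0.0, -0.5, 0.5]
finger_gap: -0.0
gripper_force: 0.0
```

```bash
cat >> h.py <<'E'
TH=np.radians(11.0);T0=np.array([.563,-.0935]);RF=np.array([[np.cos(TH),-np.sin(TH)],[np.sin(TH),np.cos(TH)]])
def delta(fx,fy,z):
    s=bot.state();w=np.r_[RF@[fx,fy]+T0,z]; O=s["orientation"];p=s["eef_pos"]
    print("frame pos",RF.T@(p[:2]-T0),p[2],"yaw",np.degrees(np.arctan2(O[1,0],O[0,0])),"delta mm",np.round(O.T@(w-p)*1000,1),"F",RF.T@s["contact_force"][:2],s["contact_force"][2],s["clock"],s["finger_gap"])
E
python3 -c "
from h import *
delta(-.105,-.018,.045)"
```

```text
frame pos [-0.18720429 -0.07938687] 0.19706929265846543 yaw 11.037760350015933 delta mm [ 82.3 -61.3 152.1] F [-0.08143688 -0.53792178] 0.5234395315519798 0.9 -1.478599010115546e-05
```

Emit:
send_rows --pt "30 -25 20 0" --pt "60 -50 50 0" --pt "80 -61 80 0" --pt "80 -61 105 0" --pt "80 -61 130 0" --pt "80 -61 150 0" --pt "80 -61 152 0" --pt "80 -61 152 0"

```text
clock: 1.7
eef_pos: [0.4595, -0.1342, 0.0449]
orientation: [[0.982, 0.19, -0.002], [0.19, -0.982, 0.001], [-0.002, -0.001, -1.0]]
contact_force: [0.0, -0.4, 0.4]
finger_gap: 0.0003
gripper_force: 0.0
```

```bash
python3 -c "
from h import *
import cv2
delta(-.088,-.018,.045)
a=eyes.read_camera('top')[185:285,220:345,::-1];b=eyes.read_camera('scene')[185:285,260:345,::-1]
cv2.imwrite('pics/d.png',cv2.resize(np.hstack([a,b]),None,fx=3.8,fy=3.8,interpolation=cv2.INTER_CUBIC))"
```

```text
frame pos [-0.10931943 -0.02020168] 0.04493027800649683 yaw 10.965101403594707 delta mm [21.3 -2.2 -0.1] F [-0.07815729 -0.44197743] 0.395105578684154 1.7 0.0002627729316244037
```

View pics/d.png

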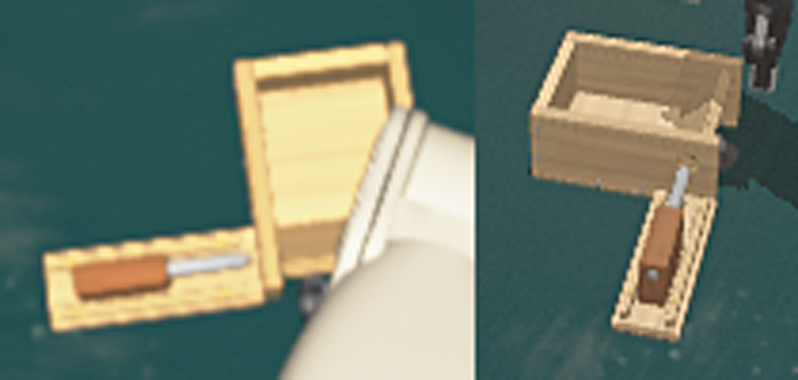

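The fingers stand outside the gate, clear of the cheek and the eye block. Now I'll push while rising along the arc.

Emit:
send_rows --pt "8 -2 0 0" --pt "15 -2 0 0" --pt "20 -2 -1 0" --pt "24 -2 -3 0" --pt "28 -2 -5 0" --pt "32 -2 -6.5 0" --pt "36 -2 -8 0" --pt "39 -2 -8.5 0"

```text
clock: 2.6
eef_pos: [0.4985, -0.125, 0.054]
orientation: [[0.982, 0.19, 0.0], [0.19, -0.982, -0.0], [0.0, 0.0, -1.0]]
contact_force: [0.2, 0.2, 0.4]
finger_gap: -0.0002
gripper_force: 0.0
```

```bash
python3 -c "
from h import *
delta(-.053,-.018,.056)"
```

```text
frame pos [-0.06928792 -0.01859574] 0.05399833720770634 yaw 10.962985966808946 delta mm [16.3 -0.6 -2. ] F [0.23457925 0.14798912] 0.40899955249691355 2.6 -0.00017259339307379172
```

Emit:
send_rows --pt "2 0 -0.5 0" --pt "4 0 -1 0" --pt "6 0 -1.2 0" --pt "8 0 -1.5 0" --pt "10 0 -1.7 0" --pt "11 0 -1.8 0" --pt "12 0 -2 0" --pt "12 0 -2 0"

```text
clock: 3.4
eef_pos: [0.51, -0.1227, 0.0558]
orientation: [[0.982, 0.19, 0.0], [0.19, -0.982, -0.0], [0.0, 0.0, -1.0]]
contact_force: [0.2, -0.1, 0.4]
finger_gap: 0.0001
gripper_force: 0.0
```

```bash
python3 -c "
from h import *
import cv2
delta(-.053,-.018,.056)
b=eyes.read_camera('scene')[185:285,260:345,::-1]
cv2.imwrite('pics/e.png',cv2.resize(b,None,fx=5,fy=5,interpolation=cv2.INTER_CUBIC))"
```

```text
frame pos [-0.05761344 -0.01853461] 0.05581413512520052 yaw 10.969268859080772 delta mm [ 4.6 -0.5 -0.2] F [ 0.159374   -0.09376356] 0.3856756375382823 3.4 0.0001445449757766907
```

View pics/e.png

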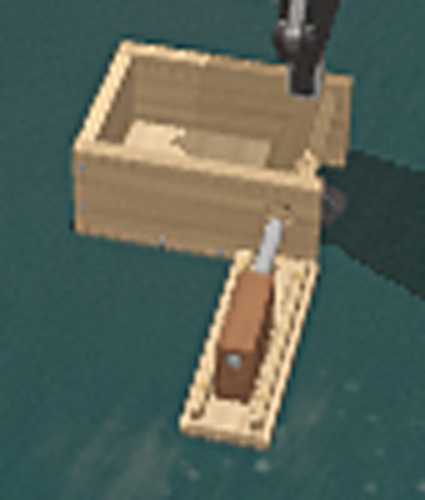

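```bash
cat >> h.py <<'E'
def proj(n,X):
    p=eyes.camera_params(n);c=p["R"]@X+p["t"];return np.array([p["fx"]*c[0]/c[2]+p["cx"],p["fy"]*c[1]/c[2]+p["cy"]])
def fw(x,y,z): return np.r_[RF@[x,y]+T0,z]
E
python3 -c "
from h import *
f=lambda X:np.round((proj('scene',X)-[260,185]+.5)*5-.5)
print('tcp',f(bot.state()['eef_pos']))
for th in (0,.2,.4,.6):
  print(th,[f(fw(-.042-.062*np.sin(th),y,.014+.062*np.cos(th))) for y in(-.048,-.018,.048)], 'inner',[f(fw(-.042-.062*np.sin(th)+.012*np.cos(th),y,.014+.062*np.cos(th)+.012*np.sin(th))) for y in(-.048,.048)])
for c in [(.082,-.062),(-.085,-.062),(.082,.062),(-.085,.062)]: print(f(fw(*c,.075)))
"
```

```text
tcp [304. 130.]
0 [array([291.,  77.]), array([282., 103.]), array([261., 165.])] inner [array([274.,  74.]), array([243., 162.])]
0.2 [array([309.,  81.]), array([300., 108.]), array([279., 169.])] inner [array([292.,  76.]), array([262., 164.])]
0.4 [array([326.,  88.]), array([317., 115.]), array([297., 177.])] inner [array([310.,  80.]), array([280., 168.])]
0.6 [array([341.,  97.]), array([332., 124.]), array([313., 186.])] inner [array([327.,  87.]), array([298., 176.])]
[124.  39.]
[357.  76.]
[ 74. 148.]
[321. 191.]
```

```bash
python3 -c "
from h import *
import cv2
g=lambda X:np.round((proj('scene',X)-[260,185]+.5)*3.8-.5+[475,0])
print('tcp at d',g(np.array([.4595,-.1342,.0449])),g(np.array([.4595,-.1342,.065])))
im=eyes.read_camera('scene')
b=im[165:235,285:345,::-1]
a=eyes.read_camera('top')[185:285,220:345,::-1]
b=cv2.resize(b,None,fx=8,fy=8,interpolation=cv2.INTER_CUBIC)
f=lambda X:tuple(int(k) for k in (proj('scene',X)-[285,165]+.5)*8-.5)
cv2.circle(b,f(bot.state()['eef_pos']),4,(0,0,255),1)
cv2.imwrite('pics/f.png',b)"
```

```text
tcp at d [762. 116.] [764.  99.]
```

View pics/f.png

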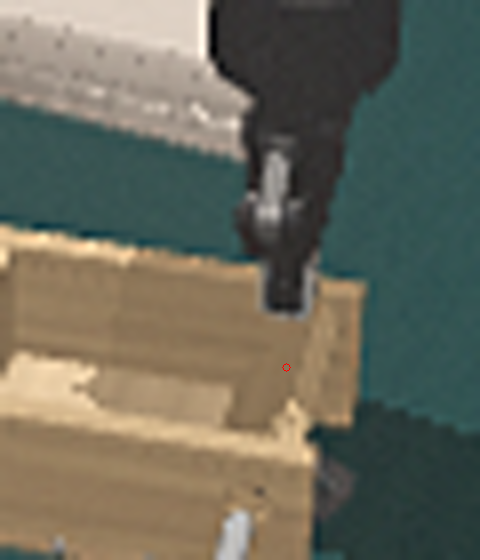

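The finger tip at about (287,312) in the crop sits 7 px above the projected TCP at (286,367), and there was no force. So the tip is higher than I assumed, and it passed over the gate, which hasn't moved. I'll back out and check the real tip height.

Emit:
send_rows --pt "0 0 -15 0" --pt "0 0 -25 0" --pt "-20 0 -25 0" --pt "-45 0 -25 0" --pt "-70 0 -20 0" --pt "-70 0 0 0" --pt "-70 0 15 0" --pt "-70 0 25 0"

```text
clock: 4.35
eef_pos: [0.4407, -0.1361, 0.0304]
orientation: [[0.982, 0.19, -0.0], [0.19, -0.982, 0.0], [-0.0, -0.0, -1.0]]
contact_force: [-0.5, 0.2, 0.3]
finger_gap: -0.0003
gripper_force: 0.0
```

```bash
python3 -c "
from h import *
import cv2
delta(-.105,-.018,.03)
s=bot.state();P=s['eef_pos'];print(s['gripper_force'])
im=eyes.read_camera('scene');u,v=proj('scene',P)
g=im.max(2)
u=int(round(u));v=int(round(v));print(u,v)
print(g[v-22:v+8,u-8:u+9])"
```

```text
frame pos [-0.12814452 -0.01846227] 0.030362655733876052 yaw 10.943434718807996 delta mm [23.1 -0.5  0.4] F [-0.47549258  0.25300051] 0.3378477927567981 4.35 -0.0002953780416151407
0.0
340 220
[[ 88  82  85  88  72  50  39  96 154 156  87  37  49  50  50  54  90]
 [ 82  86  86  87  79 108 130 133 150 154  75  38  48  50  49  64  89]
 [ 85  88  85  87  79  96  86 156 153 162  86 135  93  45  49  76  86]
 [ 84  87  87  90  65  67  86 161 179 197  90 104  66  43  53  89  86]
 [ 84  86  88  89  57  52  66 113 123 126  62  69  75  45  76  89  85]
 [ 86  86  87  85  59  48  58  76  79  75  47  53  51  48  89  86  83]
 [ 85  86  82  87  62  46  49  70  71  67  46  49  46  53  89  83  81]
 [ 85  87  85  88  76  49  49  53  54  51  45  47  49  83  85  82  83]
 [ 87  87  84  90  85  45  42  47  49  48  48  45  47  78  86  87  85]
 [ 88  87  86  85  87  82 121  51  44  54  46  43  63  95  81  85  84]
 [ 91  88  87  84  86  83 149  47  47  52  48  88 113  84  84  81  85]
 [ 61  66  88  86  85  81 151  40  50  49  47 117 140  79  84  86  84]
 [ 61  61  61  58  86  94 128  44  48  49  42 123 120  
[... 523 characters left out ...]
 59  57  58  59  63  61  61  57  59  58  58  61  57  56  59]
 [ 61  60  58  59  59  60  60  61  64  59  60  58  59  60  58  56  55]
 [ 61  61  61  58  61  63  61  60  60  56  62  60  59  60  57  62  59]
 [ 60  58  56  62  63  60  61  62  60  61  57  61  61  60  60  61  57]
 [ 58  60  60  57  61  60  59  59  61  59  60  59  64  60  58  61  59]
 [ 62  56  60  62  63  60  59  57  59  59  59  57  61  60  60  57  59]
 [ 60  61  60  59  60  60  58  60  60  59  59  60  58  59  57  58  58]
 [ 58  59  61  61  62  57  60  56  58  56  57  62  61  59  58  61  56]
 [ 61  62  64  62  61  61  60  59  59  59  60  62  60  60  59  58  59]
 [ 59  63  61  62  61  58  60  56  58  60  57  61  59  56  59  56  60]]
```

Emit:
send_rows --pt "0 0 4 0" --pt "0 0 8 0" --pt "0 0 11 0" --pt "0 0 14 0" --pt "0 0 17 0" --pt "0 0 20 0" --pt "0 0 21 0" --pt "0 0 21 0"

```text
clock: 5.2
eef_pos: [0.441, -0.136, 0.0096]
orientation: [[0.982, 0.19, -0.0], [0.19, -0.982, 0.0], [-0.0, -0.0, -1.0]]
contact_force: [1.2, 0.3, 0.7]
finger_gap: 0.0001
gripper_force: 0.0
```

```bash
python3 -c "
from h import *
delta(-.105,-.018,.01)
P=bot.state()['eef_pos']
im=eyes.read_camera('scene');u,v=proj('scene',P)
g=im.max(2)
u=int(round(u));v=int(round(v));print(u,v)
print(g[v-14:v+4,u-8:u+9])"
```

```text
frame pos [-0.12789761 -0.01840722] 0.009620861494756043 yaw 10.964070286617341 delta mm [22.9 -0.4 -0.4] F [1.25100105 0.04917166] 0.7066998444743275 5.2 0.00010823272684555105
340 224
[[ 60  61  67  65  49  47  52  49  56  47  46  47  56  84  84  86  85]
 [ 60  59  57  62  49  45  46  51  51  46  47  46  53  88  85  85  83]
 [ 64  59  60  59  61  96  91  42  51  49  42  40  78  86  80  83  86]
 [ 60  61  57  59  58 102  94  46  52  51  71 141  97  85  84  84  86]
 [ 62  57  60  63  57 119  71  47  48  42  67 147  92  84  86  87  86]
 [ 60  61  58  61  55 123  66  47  51  45  66 142  69  82  86  85  84]
 [ 59  57  59  59  58 125  66  45  51  42  87 140  52  59  91  88  85]
 [ 61  59  61  58  57 104  67  44  41  42 116 124  48  56  63  60  90]
 [ 59  60  61  58  57  67  80  77 117  87 123  81  54  60  57  56  63]
 [ 58  60  59  55  57  56  63  64  70  61  68  59  57  58  60  59  56]
 [ 56  60  61  60  56  60  61  61  55  58  57  60  55  58  59  61  57]
 [ 60  58  59  60  63  60  57  62  61  57  60  60  60  59  62  60  56]
 [ 61  58  58  61  63  62  61  60  60  56  57  57  58  60  59  59  63]
 [ 60  58  59  57  59  63  60  61  57  56  58  55  60  62  61  60  58]
 [ 58  59  62  63  59  61  59  59  60  57  57  58  63  59  59  58  55]
 [ 56  60  60  61  61  61  59  57  55  61  59  60  61  58  62  59  57]
 [ 58  62  60  63  61  63  58  57  59  62  59  58  60  59  62  59  56]
 [ 62  62  60  62  59  60  57  58  60  57  58  60  60  59  59  58  58]]
```

Emit:
send_rows --pt "0 0 3 0" --pt "0 0 6 0" --pt "0 0 8 0" --pt "0 0 10 0" --pt "0 0 12 0" --pt "0 0 14 0" --pt "0 0 15 0" --pt "0 0 15 0"

```text
clock: 6.05
eef_pos: [0.441, -0.136, -0.0054]
orientation: [[0.982, 0.19, -0.0], [0.19, -0.982, 0.0], [-0.0, -0.0, -1.0]]
contact_force: [1.3, -0.3, 0.6]
finger_gap: -0.0
gripper_force: 0.0
```

```bash
python3 -c "
from h import *
delta(-.105,-.018,.01)
P=bot.state()['eef_pos']
im=eyes.read_camera('scene');u,v=proj('scene',P)
g=im.max(2)
u=int(round(u));v=int(round(v));print(u,v)
print(g[v-12:v+2,u-6:u+7])"
```

```text
frame pos [-0.12788803 -0.01842763] -0.005372795881078286 yaw 10.963670296375797 delta mm [ 22.9  -0.4 -15.4] F [ 1.20202376 -0.54240291] 0.6411195159200545 6.05 -3.0279030782440676e-05
339 227
[[ 60  61  59  52  92  45  49  48  49  46  61  74  86]
 [ 56  60  58  54 120  66  48  49  50  62  90  59  59]
 [ 60  59  58  54 148  47  47  50  47  90 141  50  55]
 [ 57  59  58  57 152  40  46  48  45 116 117  51  60]
 [ 59  58  56  72 128  43  45  45  44 118  92  53  56]
 [ 63  58  58  80 125  37  48  44  41 121  74  54  60]
 [ 58  58  59  62  88  90  91  92  87 149  74  54  58]
 [ 60  60  57  56  63  65  64  63  77  76  58  58  61]
 [ 57  60  60  61  58  59  57  56  57  55  56  59  59]
 [ 59  60  58  62  61  56  58  58  58  57  60  61  58]
 [ 58  62  61  61  59  57  55  56  57  61  58  60  59]
 [ 58  63  60  60  60  56  57  59  57  59  61  62  62]
 [ 61  61  60  62  57  60  58  61  59  59  59  61  58]
 [ 61  61  60  58  58  56  56  60  61  58  58  61  58]]
```

Emit:
send_rows --pt "0 0 2 0" --pt "0 0 4 0" --pt "0 0 6 0" --pt "0 0 8 0" --pt "0 0 10 0" --pt "0 0 11 0" --pt "0 0 12 0" --pt "0 0 12 0"

```text
clock: 6.9
eef_pos: [0.441, -0.136, -0.0173]
orientation: [[0.982, 0.19, -0.0], [0.19, -0.982, 0.0], [-0.0, -0.0, -1.0]]
contact_force: [0.4, -0.3, -0.1]
finger_gap: 0.0001
gripper_force: 0.0
```

Emit:
send_rows --pt "0 0 -20 0" --pt "5 0 -36 0" --pt "15 0 -38 0" --pt "25 0 -38 0" --pt "33 0 -38 0" --pt "38 0 -38 0" --pt "42 0 -40 0" --pt "44 0 -41 0"

```text
clock: 7.7
eef_pos: [0.4834, -0.1273, 0.0229]
orientation: [[0.982, 0.19, -0.003], [0.19, -0.982, 0.0], [-0.003, -0.001, -1.0]]
contact_force: [-1.0, -0.3, -1.5]
finger_gap: 0.0001
gripper_force: 0.7
```

```bash
python3 -c "
from h import *
delta(-.053,-.018,.033)"
```

```text
frame pos [-0.08458246 -0.01801006] 0.022945024818960387 yaw 10.975177663656535 delta mm [ 31.6  -0.  -10.1] F [-1.0704181  -0.09962846] -1.461680765745355 7.7 0.00014593753624154266
```

Contact now, with forces at x −1 and z −1.5. I'll continue along the arc.

Emit:
send_rows --pt "3 0 -2 0" --pt "6 0 -4 0" --pt "9 0 -5.5 0" --pt "12 0 -6.5 0" --pt "15 0 -7.5 0" --pt "18 0 -8.3 0" --pt "20 0 -8.8 0" --pt "22 0 -9.2 0"

```text
clock: 8.5
eef_pos: [0.5061, -0.1233, 0.033]
orientation: [[0.982, 0.19, -0.0], [0.19, -0.982, 0.0], [-0.0, -0.0, -1.0]]
contact_force: [-1.5, 0.9, -1.1]
finger_gap: 0.0005
gripper_force: 0.7
```

```bash
python3 -c "
from h import *
delta(-.053,-.018,.033)"
```

```text
frame pos [-0.06155555 -0.01842812] 0.03303626549994446 yaw 10.971381903344932 delta mm [ 8.6 -0.4  0. ] F [-1.28209442  1.13891092] -1.0548910428907634 8.5 0.0005389753344877034
```

Emit:
send_rows --pt "2 0 -0.2 0" --pt "4 0 -0.4 0" --pt "6 0 -0.6 0" --pt "7 0 -0.6 0" --pt "8 0 -0.6 0" --pt "9 0 -0.6 0" --pt "10 0 -0.6 0" --pt "10 0 -0.6 0"

```text
clock: 9.3
eef_pos: [0.5155, -0.1217, 0.0336]
orientation: [[0.982, 0.19, -0.0], [0.19, -0.982, -0.0], [-0.001, 0.0, -1.0]]
contact_force: [-2.1, 0.6, 1.6]
finger_gap: 0.0003
gripper_force: 1.2
```

```bash
python3 -c "
from h import *
delta(-.053,-.018,.033)"
```

```text
frame pos [-0.05199627 -0.01861927] 0.0336329394202353 yaw 10.95613757609588 delta mm [-1.  -0.6  0.6] F [-1.94365184  1.02018568] 1.5931572472339974 9.3 0.0003434232071809399
```

Not at the stop yet, so I'll push on gently until the force rises.

Emit:
send_rows --pt "1 0 0 0" --pt "2 0 0 0" --pt "2.5 0 0 0" --pt "3 0 0 0" --pt "3.5 0 0 0" --pt "4 0 0 0" --pt "4 0 0 0" --pt "4 0 0 0"

```text
clock: 10.1
eef_pos: [0.5155, -0.1217, 0.0335]
orientation: [[0.982, 0.189, -0.007], [0.189, -0.982, -0.002], [-0.007, 0.0, -1.0]]
contact_force: [-11.3, -2.5, 9.5]
finger_gap: -0.0
gripper_force: 5.9
```

```bash
python3 -c "
from h import *
delta(-.053,-.018,.033)"
```

```text
frame pos [-0.051992  -0.0185801] 0.03353410217206749 yaw 10.894618999040803 delta mm [-1.  -0.6  0.5] F [-11.56191999  -0.31099679] 9.526607391536926 10.1 -3.2144894854179694e-06
```

The gate is on its stop: the force rose to 11 N with no further travel. I'll back off, lift and go to the bolt's tail.

Emit:
send_rows --pt "-10 0 0 0" --pt "-30 0 0 0" --pt "-40 0 -30 0" --pt "-40 0 -75 0" --pt "-35 -40 -90 0" --pt "-25 -90 -90 0" --pt "-15 -140 -90 0" --pt "-12 -180 -90 0"

```text
clock: 10.9
eef_pos: [0.4752, 0.0559, 0.1244]
orientation: [[0.982, 0.19, 0.004], [0.19, -0.982, 0.001], [0.005, -0.0, -1.0]]
contact_force: [0.9, -0.0, 0.4]
finger_gap: 0.0004
gripper_force: 0.0
```

```bash
python3 -c "
from h import *
import cv2
delta(-.061,.235,.012)
b=eyes.read_camera('scene')[165:285,250:345,::-1]
a=eyes.read_camera('top')[165:285,220:345,::-1]
cv2.imwrite('pics/g.png',cv2.resize(np.hstack([a,b]),None,fx=3.6,fy=3.6,interpolation=cv2.INTER_CUBIC))"
```

```text
frame pos [-0.05767015  0.1634206 ] 0.12444074581396519 yaw 10.96916077832922 delta mm [ -3.9 -71.5 112.5] F [ 0.90397663 -0.21903073] 0.35561534125114075 10.9 0.00038920039001681493
```

View pics/g.png

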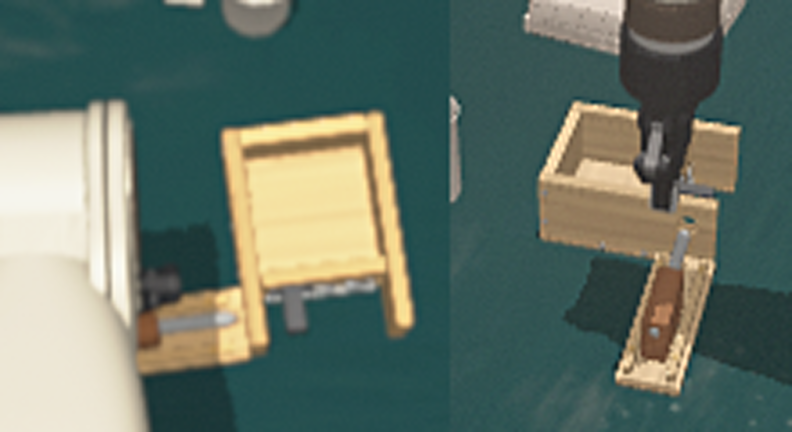

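The gate is shut, with its top edge upright at (270..380, 285) and the block in line. The finger tip shows at scene crop (660,208) and top crop (155,285), so I'll compare those with the reported pose.

```bash
python3 -c "
from h import *
P=bot.state()['eef_pos']
for dz in(0,.023,.05): print(dz,proj('scene',P+[0,0,dz]),proj('top',P+[0,0,dz]))
im=eyes.read_camera('top');g=im.max(2); print(g[234:254,255:275])
C=[-eyes.camera_params(n)['R'].T@eyes.camera_params(n)['t'] for n in('scene','top')];print(C)
for z in(.124,.14,.15,.16): print(z, RF.T@(ray('scene',308.3,222.8,z)[:2]-T0),RF.T@(ray('top',265,244,z)[:2]-T0))
"
```

```text
0 [308.87539595 231.43018375] [248.66907211 253.29257491]
0.023 [309.0745225  225.67489346] [248.06187835 252.1230504 ]
0.05 [309.31503685 218.72338516] [247.32016441 250.69442468]
[[246 190 149 125  82  54  55  56  57  56  56  59  55  56  56  55  56  54
   56  56]
 [248 191 145 123  79  54  55  56  55  58  56  56  58  56  56  55  56  55
   56  54]
 [249 195 144 127  82  54  55  56  56  55  57  57  56  55  56  56  57  56
   55  56]
 [250 197 144 133  88  56  54  55  56  55  56  56  54  56  54  56  55  55
   56  55]
 [250 201 144 137  95  57  52  55  56  55  54  54  51  52  51  52  54  55
   56  56]
 [250 207 144 138 102  56  49  57  60  54  47  48  48  51  49  49  55  55
   55  55]
 [250 213 144 132  99  53  47  61  70  55  45  47  50  54  51  49  53  56
   56  57]
 [250 218 145 124  87  49  52  69  79  65  58  57  61  70  67  61  56  56
   54  55]
 [250 222 147 123  90  61  66  76  81  76  74  72  76  85  82  73  60  55
   55  55]
 [249 224 152 127 110  76  74  81  80  81  79  79  83  88  87  77  62  55
   54  56]
 [248 228 158 131 119  80  69  77  79  80  79  79  80  86  87  76  59
[... 404 characters left out ...]
6  90 102 117 142 160 175
  179 179]
 [243 238 172 132 124  79  42  45  69  89 106 137 150 154 159 170 168 166
  163 163]
 [240 237 173 125 102  72  65  77 111 133 140 155 159 159 160 164 161 161
  161 161]
 [229 235 173 125 100  96 103 110 133 159 162 163 162 159 150 146 147 153
  151 148]
 [210 229 173 127 116 119 124 122 129 150 154 152 150 149 140 137 139 140
  138 136]]
[array([0.14611437, 0.8436503 , 0.91460459]), array([ 0.31653598, -0.04020123,  1.36965959])]
0.124 [-0.04791548  0.12880984] [-0.03907631  0.12059962]
0.14 [-0.05160874  0.14643014] [-0.04155133  0.12032664]
0.15 [-0.05391702  0.15744282] [-0.04309822  0.12015603]
0.16 [-0.05622531  0.1684555 ] [-0.0446451   0.11998542]
```

Emit:
send_rows --pt "-2 -40 0 0" --pt "-5 -75 0 0" --pt "-5 -87 20 0" --pt "-5 -87 55 0" --pt "-5 -87 85 0" --pt "-5 -87 105 0" --pt "-5 -87 112 0" --pt "-5 -87 112 0"

```text
clock: 11.85
eef_pos: [0.4576, 0.1117, 0.0109]
orientation: [[0.975, 0.223, -0.007], [0.223, -0.974, 0.02], [-0.002, -0.021, -1.0]]
contact_force: [1.0, -0.5, -0.5]
finger_gap: -0.0001
gripper_force: 0.0
```

```bash
python3 -c "
from h import *
import cv2
delta(-.062,.211,.012)
b=eyes.read_camera('scene')[185:285,260:345,::-1]
cv2.imwrite('pics/i.png',cv2.resize(b,None,fx=5,fy=5,interpolation=cv2.INTER_CUBIC))"
```

```text
frame pos [-0.06429683  0.22158961] 0.01090609765495798 yaw 12.913384202880932 delta mm [ 1.9 10.6 -1.3] F [ 0.84197808 -0.67310864] -0.4538361716939928 11.85 -8.982779560826051e-05
```

View pics/i.png

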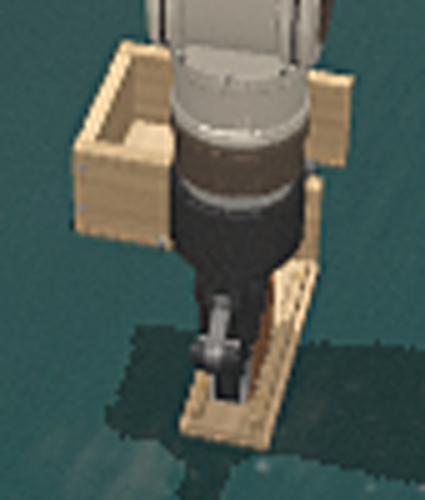

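The gripper hides the tail, with the finger tip at (230,400) near the runway's end. The pose is short of the command by 29 mm in y and 2° in yaw, so I'll check the joint state.

```bash
python3 -c "
from h import *
np.set_printoptions(precision=3,suppress=True)
delta(-.062,.25,.012)
s=bot.state();print(s['q'],s['joint_velocities'],s['effort'],s['contact_force'],s['moment'])
p=s['eef_pos']
for dz in (0,.02,.03): print((proj('scene',p+[0,0,dz])-[260,185]+.5)*5)"
```

```text
frame pos [-0.063  0.222] 0.011889888533112639 yaw 12.929135149291952 delta mm [  2.3 -28.1   0.5] F [0.364 0.235] 0.03086051891467531 11.9 7.039224680939714e-05
[ 12.865  20.472 -20.794  48.739   1.229 179.936] [ 0.385 -1.118  1.321  0.213  0.118  0.049] [ -0.028 -36.464  19.119  -0.015   0.066  -0.001] [0.312 0.3   0.031] [-0.02   0.02   0.058]
[229.602 431.364]
[230.252 409.224]
[230.583 397.969]
```

Emit:
send_rows --pt "0 0 0 0" --pt "0 0 0 0" --pt "0 0 0 0" --pt "0 0 0 0" --pt "0 0 0 0" --pt "0 0 0 0" --pt "0 0 0 0" --pt "0 0 0 0"

```text
clock: 12.7
eef_pos: [0.4579, 0.1128, 0.0116]
orientation: [[0.974, 0.225, -0.005], [0.225, -0.974, 0.021], [-0.0, -0.022, -1.0]]
contact_force: [0.6, 0.4, -0.3]
finger_gap: -0.0
gripper_force: 0.0
```

Joint 6 is at its 180° limit, since yaw = q1 − q6 + 180. I'll lift and turn the closed fingers by −90°, which is symmetric enough for pushing.

Emit:
send_rows --pt "0 0 -25 0" --pt "0 0 -50 -8" --pt "0 0 -60 -16" --pt "0 0 -60 -24" --pt "0 0 -60 -32" --pt "0 0 -60 -40" --pt "0 0 -60 -48" --pt "0 0 -60 -56"

```text
clock: 13.5
eef_pos: [0.4582, 0.1115, 0.0716]
orientation: [[0.353, 0.936, -0.005], [0.935, -0.353, 0.021], [0.018, -0.012, -1.0]]
contact_force: [0.1, 0.2, -0.8]
finger_gap: -0.0
gripper_force: 0.0
```

```bash
python3 -c "
from h import *
delta(-.062,.24,.07); print(bot.state()['q'])"
```

```text
frame pos [-0.06373921  0.22118993] 0.07155060706488126 yaw 69.32478136887485 delta mm [16.9 -8.4  2. ] F [0.15938634 0.20279156] -0.7830223993601179 13.5 -2.8836960672946527e-05
[ 12.79034983  16.20616896 -16.37500387  57.45241967   1.23157831
 123.45898126]
```

Emit:
send_rows --pt "5 -2 0 -8" --pt "10 -5 0 -16" --pt "15 -8 0 -24" --pt "17 -8 0 -31.7" --pt "17 -8 0 -31.7" --pt "17 -8 0 -31.7" --pt "17 -8 0 -31.7" --pt "17 -8 0 -31.7"

```text
clock: 14.3
eef_pos: [0.4569, 0.13, 0.072]
orientation: [[-0.184, 0.983, -0.005], [0.983, 0.184, 0.021], [0.021, -0.001, -1.0]]
contact_force: [-0.9, 0.3, -0.1]
finger_gap: 0.0001
gripper_force: 0.0
```

```bash
python3 -c "
from h import *
delta(-.062,.24,.012); print(bot.state()['q'],bot.state()['orientation'][:,2])"
```

```text
frame pos [-0.06148935  0.23968374] 0.0720013616279099 yaw 100.62176838240374 delta mm [-1.  -0.4 60. ] F [-0.86869563  0.44728238] -0.09466265417930074 14.3 6.298568185892274e-05
[ 15.01322626  16.4935379  -15.89108244  57.59764995   1.23094756
  94.39082726] [-0.00526604  0.02082929 -0.99976918]
```

Emit:
send_rows --pt "0 0 20 -0.4" --pt "0 0 40 -0.4" --pt "0 0 55 -0.4" --pt "-1 0 60 -0.4" --pt "-5 0 60 -0.4" --pt "-12 0 60 -0.4" --pt "-19 0 60 -0.4" --pt "-24 0 60 -0.4"

```text
clock: 15.1
eef_pos: [0.4619, 0.1071, 0.0122]
orientation: [[-0.192, 0.981, -0.004], [0.981, 0.192, 0.021], [0.021, 0.0, -1.0]]
contact_force: [-0.5, 0.4, 0.1]
finger_gap: -0.0
gripper_force: 0.0
```

```bash
python3 -c "
from h import *
delta(-.062,.143,.012)"
```

```text
frame pos [-0.06094281  0.21624365] 0.012239979165917549 yaw 101.05570503216175 delta mm [-73.2  -1.1  -1.3] F [-0.42066667  0.53549419] 0.06499192821165509 15.1 -3.579539510174158e-05
```

Emit:
send_rows --pt "-4 0 0 0" --pt "-8 0 0 0" --pt "-12 0 0 0" --pt "-16 0 0 0" --pt "-20 0 0 0" --pt "-22 0 0 0" --pt "-24 0 0 0" --pt "-24 0 0 0"

```text
clock: 15.9
eef_pos: [0.4658, 0.084, 0.0109]
orientation: [[-0.192, 0.981, -0.005], [0.981, 0.192, 0.02], [0.021, -0.001, -1.0]]
contact_force: [-0.3, 0.7, 0.9]
finger_gap: -0.0002
gripper_force: 0.5
```

```bash
python3 -c "
from h import *
import cv2
delta(-.062,.143,.012)
b=eyes.read_camera('scene')[185:285,260:345,::-1]
a=eyes.read_camera('top')[185:285,220:345,::-1]
cv2.imwrite('pics/j.png',cv2.resize(np.hstack([a,b]),None,fx=3.8,fy=3.8,interpolation=cv2.INTER_CUBIC))"
```

```text
frame pos [-0.06158366  0.19281856] 0.010935221022940624 yaw 101.08770904074399 delta mm [-49.8  -0.5  -2.1] F [-0.14589965  0.7251463 ] 0.8562163416320719 15.9 -0.0002464578725875939
```

View pics/j.png

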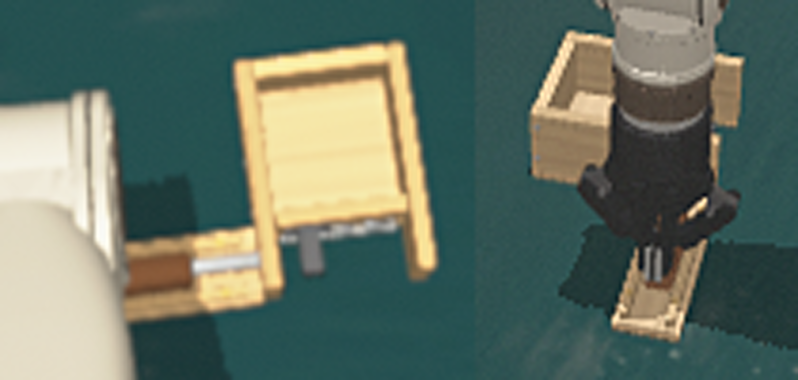

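The handle has moved about 17 mm, its front now at (192,270), and the rod enters the cheek with the fingers square behind it. I'll keep pushing.

Emit:
send_rows --pt "-4 0 0 0" --pt "-8 0 0 0" --pt "-12 0 0 0" --pt "-16 0 0 0" --pt "-20 0 0 0" --pt "-23 0 0 0" --pt "-25 0 0 0" --pt "-25 0 0 0"

```text
clock: 16.8
eef_pos: [0.4706, 0.0592, 0.0104]
orientation: [[-0.192, 0.981, -0.005], [0.981, 0.192, 0.02], [0.021, -0.001, -1.0]]
contact_force: [-0.2, 0.8, 0.8]
finger_gap: -0.0001
gripper_force: 0.3
```

```bash
python3 -c "
from h import *
delta(-.062,.143,.012)"
```

```text
frame pos [-0.06157335  0.16755752] 0.010387610043477713 yaw 101.06732579576376 delta mm [-24.5  -0.5  -2.1] F [-0.01003171  0.85118476] 0.7845448196859943 16.8 -0.00011003846148115633
```

Emit:
send_rows --pt "-4 0 -0.5 0" --pt "-8 0 -1 0" --pt "-12 0 -1.5 0" --pt "-15 0 -1.5 0" --pt "-18 0 -1.5 0" --pt "-20 0 -1.5 0" --pt "-22 0 -1.5 0" --pt "-22 0 -1.5 0"

```text
clock: 17.6
eef_pos: [0.4748, 0.0379, 0.0114]
orientation: [[-0.192, 0.981, -0.005], [0.981, 0.192, 0.021], [0.021, -0.001, -1.0]]
contact_force: [-0.5, -0.2, -0.7]
finger_gap: 0.0001
gripper_force: 0.2
```

```bash
python3 -c "
from h import *
delta(-.062,.143,.012)"
```

```text
frame pos [-0.0615493   0.14578255] 0.011420609774754453 yaw 101.08230422248542 delta mm [-2.8 -0.5 -0.6] F [-0.53924433 -0.057658  ] -0.7241133001578526 17.6 0.00010687225887871796
```

Now creeping until the shoulder meets the cheek.

Emit:
send_rows --pt "-1 0 0 0" --pt "-2 0 0 0" --pt "-3 0 0 0" --pt "-4 0 0 0" --pt "-5 0 0 0" --pt "-6 0 0 0" --pt "-6 0 0 0" --pt "-6 0 0 0"

```text
clock: 18.4
eef_pos: [0.4751, 0.0346, 0.0112]
orientation: [[-0.194, 0.981, -0.007], [0.981, 0.194, 0.026], [0.026, -0.002, -1.0]]
contact_force: [-2.3, 7.5, -1.0]
finger_gap: 0.0001
gripper_force: 3.9
```

```bash
python3 -c "
from h import *
delta(-.062,.143,.012)"
```

```text
frame pos [-0.06183798  0.14246745] 0.011205460118861345 yaw 101.18866700718102 delta mm [ 0.6 -0.2 -0.8] F [-0.79557827  7.84298118] -0.9719066748430079 18.4 5.555437004026174e-05
```

The bolt stopped at y = 0.1425 against 0.143 predicted, with the force rising to 8 N, so it's home. I'll back off, lift and check.

Emit:
send_rows --pt "8 0 0 0" --pt "25 0 0 0" --pt "40 0 -20 0" --pt "50 0 -60 0" --pt "70 0 -100 0" --pt "105 0 -120 0" --pt "140 0 -130 0" --pt "140 0 -130 0"

```text
clock: 19.2
eef_pos: [0.4509, 0.1703, 0.1468]
orientation: [[-0.197, 0.98, 0.0], [0.98, 0.197, 0.023], [0.022, 0.005, -1.0]]
contact_force: [0.8, -0.9, 0.1]
finger_gap: 0.0001
gripper_force: 0.0
```

```bash
python3 -c "
from h import *
import cv2
delta(-.062,.143,.012)
b=eyes.read_camera('scene')[185:285,260:345,::-1]
a=eyes.read_camera('top')[185:285,220:345,::-1]
cv2.imwrite('pics/k.png',cv2.resize(np.hstack([a,b]),None,fx=3.8,fy=3.8,interpolation=cv2.INTER_CUBIC))"
```

```text
frame pos [-0.05972367  0.28037489] 0.14675134676581966 yaw 101.37469668963153 delta mm [-140.3   -3.8  131.7] F [ 0.6090367  -1.04962409] 0.14473763213462365 19.2 6.993265922936736e-05
```

View pics/k.png

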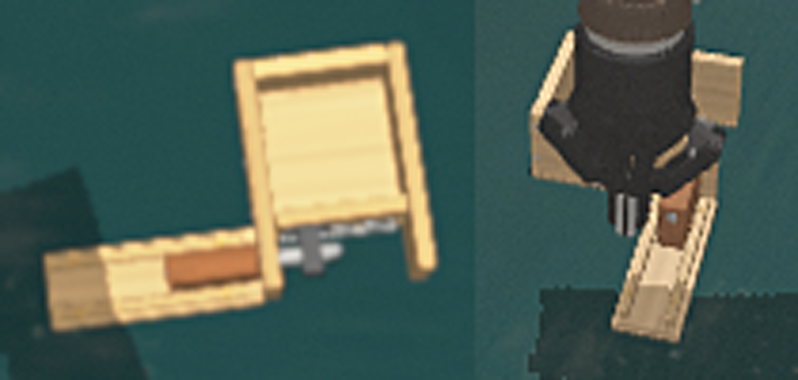

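The rod passes through the eye block at (313,250), with its tip beyond at (340,248). The handle is flush with the cheek at (260,262), the gate is shut, and the robot is clear.

```bash
python3 -c "
from rig import bot
print(bot.hand_in())"
```

```text
the job is handed in; nothing more can be done
None
```

The gate is shut and the bolt is fully home through the cheek hole and the gate's eye. The robot is clear, and I handed the job in at about 19 s; no verdict was returned.

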